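# Bring the cut side of a birthday cake round to the plates

## Task

The first slice has gone from the birthday cake on the revolving stand: turn the cake until the gap faces the stack of dessert plates squarely, by laying a fingertip against the stand's scalloped rim and following the rim round gently, with the finger still on it as the gap comes to the plates. Do not spin it, do not touch the cake, do not shove or lift the stand, and leave the plates, glasses, flowers, cupcakes, gift box and cake server where they are. Then take the hand clear.

Things in the scene. Friction and masses are not known exactly. Their poses are not given: they have to be found in the camera images.
- stand: pedestal of the silver-coloured metal cake stand, loose on the table on a foot of 156 mm diameter; about 3.4 kg with plate and cake. Origin: centre of its foot on the table, on the vertical axis about which the plate turns. It does not turn itself.
- turntable: revolving plate of the stand: level, metal, 12 mm thick, flower-shaped: a disc of 118 mm radius with 8 round lobes of 27 mm radius centred 114 mm from the axis, at 22.5 + 45 k degrees from its x axis (outermost reach 141 mm). Origin on the turning axis at the underside, 91 mm above the table. Turns either way without stops, friction about 0.06 N m (0.5 N at the rim), and stays where it is left.
- notch (a point): floor of the rim notch in line with the cake's gap, 118 mm from the axis at mid-thickness of the plate, 97 mm above the table. The rim has 8 like notches between the lobes, every 45 degrees; each is 39 mm wide at 118 mm from the axis, 57 mm at 128 mm, wider farther out, and open above and below (the pedestal under it is within 52 mm of the axis).
- cake: round cream-iced cake of 150 mm diameter, 55 mm high (64 mm with its cream dollops), on a 164 mm card disc, centred on the plate and turning with it. Origin on the turning axis on the plate's top face. A 60 degree wedge is missing, showing brown sponge: the middle of this gap lies along the cake's +x axis, which is also the plate's. Not to be touched.
- plates: stack of white dessert plates with thin gilt rims, 170 mm diameter, 41 mm high, 265 to 330 mm from the stand's axis, to its left or right. Origin: centre of the underside. To be left where it is.
- giftbox: closed cardboard gift box with white lid, 156 mm square, 77 mm high; stands on the other side of the stand. Origin: centre of the underside.
- cupcake1: cupcake, 68 mm diameter, 71 mm high. Origin: centre of the underside.
- cupcake2: cupcake like the first.
- cupcake3: cupcake like the first.
- flute1: filled champagne flute, 68 mm foot, 52 mm bowl, 210 mm high. Origin: centre of the foot.
- flute2: champagne flute like the first.
- vase: glass vase of 70 mm diameter with flowers spreading to about 115 mm, 212 mm high. Origin: centre of the underside.
- server: cake server lying flat: white handle, steel blade, 268 mm long, up to 60 mm wide, 14 mm high. Origin: at the root of the blade, which points along +x.
There are look-alikes about, which are no part of the job. What is shaped like the plates but green or pink is not meant.

How it is judged (in metres and radians):
On the way, in this order (a step that is already met when the one before it is completed fails the run):
1. a fingertip is on the rim of the revolving plate (contact force between the fingers and turntable above 0.1 N).
2. the gap is well on its way to the plates, within about 40 degrees, with the finger still on the rim (y of plates in the frame of cake between -0.19 and 0.19 m and x of plates in the frame of cake above 0.1 m and contact force between the fingers and turntable above 0.1 N).
At the end, for the whole second after the job is handed in: the middle of the cake's gap points at the middle of the plate stack (the stack's centre lies within 48 mm of the cake's +x axis, about 9 degrees), the plate is at rest, the stand is upright on the table within 25 mm of where it stood (y of plates in the frame of cake between -0.048 and 0.048 m and x of plates in the frame of cake above 0.1 m and angular speed of turntable below 0.05 rad/s and distance of stand from where it was at the start of the episode below 0.025 m and height (world z) of stand below 0.006 m and angle between stand's own z axis and vertical below 0.05 rad); the robot touches nothing.
It fails at once if the cake was touched (contact force between any of the arm, the fingers and cake above 0.3 N).
It fails at once if the finger pressed hard on the stand (over 20 N) (contact force between the fingers and stand above 20 N).
It fails at once if the plate was spun (faster than 1.6 rad/s, about 90 degrees a second) (angular speed of turntable above 1.6 rad/s).
It fails at once if the stand was shoved, lifted or tipped (distance of stand from where it was at the start of the episode above 0.025 m or height (world z) of stand above 0.008 m or angle between stand's own z axis and vertical above 0.08 rad).
It fails at once if the plates or another thing on the table was moved (over 20 mm) or tipped (distance of any of plates, giftbox, cupcake1, cupcake2, cupcake3, flute1, flute2, vase, server from where it was at the start of the episode above 0.02 m or angle between any of plates, giftbox, cupcake1, cupcake2, cupcake3, flute1, flute2, vase, server's own z axis and vertical above 0.3 rad).
It also fails if it takes over 45 s, if anything falls off the work surface, if the arm or the gripper's body presses on something with over 40 N, if the wrist force passes 120 N, or if a joint passes its speed limit or range.

## Robot

A 6-joint arm with a two-finger parallel gripper is mounted at the origin on the work surface. World frame = base frame: x ahead of the robot, y to its left, z up, the work surface at z = 0. Lengths are in mm, angles in rad, forces in N, time in s.
With the tool pointing down it reaches from about 225 to 725 mm from the base axis. Payload 3.1 kg.
Tool frame: the origin (TCP) lies at the very end of the fingers, on their centre line; the grasp point (between the pads) lies 19 mm behind it; z points along the fingers, y is the line along which they close (so a half turn about z gives the same grasp; the last joint's range is limited). The gripper opens to 85 mm and grips with 20 to 120 N. Pads are 22 mm wide; open, the fingers measure 114 mm over their backs; the gripper's body (76 mm by 85 mm) begins 54 mm behind the grasp point. The pads swing forward as they close: fully open they stand 13 mm farther back than shut.
Start: joints at [-1.462, 0.048, 0.099, 1.622, 0, 1.443], TCP at [123.146, -510.345, 231.312] pointing down, gripper open.
Joint ranges: [-2.91, 2.91], [-0.99, 1.94], [-1.21, 1.42], [-2.12, 2.29], [-1.49, 1.47], [-3.14, 3.14]. Speed limits (rad/s): [2.79, 2.79, 3.14, 3.14, 3.14, 3.14].

## Interface

Orientations are given as a 3x3 rotation matrix whose columns are the frame's x, y, z axes.
In Python, from rig import monitor, optics, order gives the robot as it stands.
- The arm moves only by the tool servo_tool, never from a script. Its arguments are lists of equal length, an entry for each row: "dp": the shift along the tool's x, y, z in m, a list of three; "twist": the turn, a rotation vector about the tool's x, y, z in rad, a list of three; "hand": the finger opening in m, from 0 to 0.0854. A call has 1 to 10 rows; each row is the pose to reach, as a shift and turn from the pose commanded when the call began, along the tool's axes at that moment; what a row does not reach only later rows make up. A row lasts 1/8 s, in which the tool goes at most 62.5 mm and 10.7 degrees, less where a joint would pass 70% of its speed; a pose out of reach is approached as far as the arm can. A call with a gripper value outside its range is refused whole. The fingers move at their own pace and stop on an object; the grip force is fixed at half the most. Time passes only in rows, so rows that repeat a pose let the fingers close. It gives the time, the measured TCP pose, the force, the opening and the grip force at its end, in the units of the state.
- monitor.get_obs(): the state, without advancing time (a new reading comes with each control period).
- optics.capture(name): name is "scene" or "top" or "wrist"; returns a dict with "pixels" (400x640x3 uint8, red, green, blue), "range_z" (400x640 float32, mm along the optical axis (not along the pixel's ray), 0 where there is no reading), "camera_matrix" (3x3 intrinsics, pixels), "rvec" (rotation vector, rad) and "tvec" (3), from world to camera coordinates, as OpenCV has them. Camera axes: x right, y down, z forward; pixel columns grow to the right and rows downward; lengths in mm; the calibration is good to about 2 mm. A picture is of the moment at which its call begins.
- order.sign_off(): hands the job in; it is judged then, once.
The state is a dict: "time_s": time; "joints": joint angles; "joint_vel": joint speeds; "joint_torque": joint torques, N m; "ee_pos": TCP position; "orientation": TCP orientation; "force": force on the tool from outside, world axes, zero at the start; "wrist_torque": the same for the moment, N m; "opening": finger opening in mm; "grip_force": force on a finger pad.
Only numpy, scipy, OpenCV 4.12 (cv2) and the standard library are available. Lean on these libraries where they do the work, as an engineer would, in place of code of your own. Each camera call takes 0.05 s, during which the arm holds its last target. There are 200 camera calls.

## Working session

There is one attempt and no reset: what is moved stays moved. The work goes in short steps, Python scripts to look and compute and a tool call to move; the robot and the scene stay as the last step left them, time stands still between calls to the robot, and variables do not carry over. Pictures are saved under pics/ and viewed, at most 10 in all, crops included, and the job is handed in when it is done.

Besides the shell and the picture viewer there is one more tool, called after ">>>" by a JSON object that holds its "name" and its "arguments", one argument or row to a line. servo_tool: Moves the arm, as the interface text tells. Its arguments: {"type":"object","properties":{"dp":{"type":"array","items":{"type":"array","items":{"type":"number"}}},"twist":{"type":"array","items":{"type":"array","items":{"type":"number"}}},"hand":{"type":"array","items":{"type":"number"}}},"required":["dp","twist","hand"]}

```bash
mkdir -p pics; cat > h.py <<'E'
import numpy as np, cv2
from rig import monitor, optics, order
def cap(n):
    c=optics.capture(n); R=cv2.Rodrigues(np.array(c["rvec"],float))[0]; t=np.array(c["tvec"],float).ravel(); K=np.array(c["camera_matrix"],float)
    return c["pixels"],c["range_z"],K,R,t
def cloud(rz,K,R,t):
    v,u=np.mgrid[0:rz.shape[0],0:rz.shape[1]]
    p=np.stack([(u-K[0,2])/K[0,0]*rz,(v-K[1,2])/K[1,1]*rz,rz],-1)
    return (p-t)@R
def plane(u,v,z,K,R,t):
    d=np.stack([(np.asarray(u)-K[0,2])/K[0,0],(np.asarray(v)-K[1,2])/K[1,1],np.ones(np.shape(u))],-1)@R
    o=-R.T@t
    return o+d*((z-o[2])/d[...,2])[...,None]
E
python3 - <<'E'
from h import *
for n in("top","scene"):
    p,rz,K,R,t=cap(n); cv2.imwrite(f"pics/{n}0.png",p[...,::-1]); np.savez(f"{n}0.npz",p=p,rz=rz,K=K,R=R,t=t); print(n,K.round(1).tolist(),(-R.T@t).round(),R[2].round(2))
o=monitor.get_obs();print(o)
E
```

```text
top [[517.9, 0.0, 327.4], [0.0, 517.9, 205.8], [0.0, 0.0, 1.0]] [ 455.   25. 1728.] [ 0.07 -0.01 -1.  ]
scene [[367.5, 0.0, 313.4], [0.0, 367.5, 197.7], [0.0, 0.0, 1.0]] [1169. -738.  714.] [-0.52  0.64 -0.56]
{'time_s': 0.1, 'joints': array([-1.46173876e+00,  4.86804196e-02,  9.77069129e-02,  1.62197912e+00,
        4.94605807e-05,  1.44294651e+00]), 'joint_vel': array([-1.70498365e-03, -9.32730431e-04,  3.65274934e-03, -9.49811735e-04,
        1.34078065e-06, -1.36547380e-03]), 'joint_torque': array([ 2.95606435e-03, -3.39851761e+01,  3.20935285e+01,  1.58676307e-02,
       -1.70077806e-04,  1.06007960e-06]), 'ee_pos': array([ 123.13259743, -509.78239578,  230.20839591]), 'orientation': array([[ 9.72068495e-01,  2.34697265e-01, -1.85528236e-04],
       [ 2.34697114e-01, -9.72066174e-01,  2.14887329e-03],
       [ 3.23988961e-04, -2.13239497e-03, -9.99997674e-01]]), 'force': array([-1.00815113, -0.2073396 ,  0.40198086]), 'wrist_torque': array([-0.00407049,  0.00776963, -0.04154926]), 'grip_force': 0.0, 'opening': 85.6504241669076}
```

View pics/top0.png

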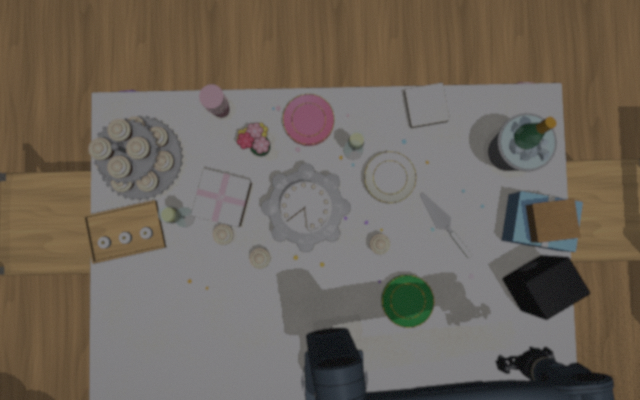

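View pics/scene0.png

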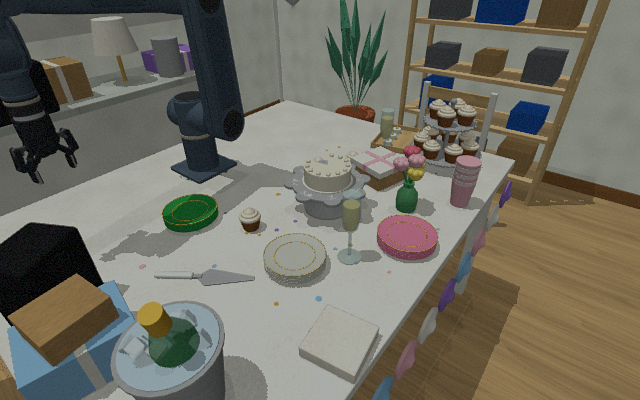

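The top view shows the stand at about (305,207), white gilt-rimmed plates at (390,177), flutes at (357,142) and (169,214), and cupcakes at (222,233), (260,257) and (379,242). The gap edges run down-left from the cake's centre. In the scene view the gap isn't visible, so it faces away, toward the robot.

```bash
cat > m.py <<'E'
from h import *
def meas(p,rz,K,R,t,ref=None,verb=True):
    P=cloud(rz,K,R,t); z=P[...,2]; ok=rz>0
    c0=plane(305,207,150,K,R,t) if ref is None else ref
    d=np.hypot(P[...,0]-c0[0],P[...,1]-c0[1])
    m=(ok&(d<175)&(z>93)&(z<112)).astype(np.uint8)   # plate
    c=(ok&(d<110)&(z>135)&(z<158)).astype(np.uint8)  # cake icing top
    return P,m,c
E
python3 - <<'E'
from m import *
d=np.load("top0.npz");p,rz,K,R,t=[d[k] for k in("p","rz","K","R","t")]
P,m,c=meas(p,rz,K,R,t)
m2=((m|c|((P[...,2]>100)&(P[...,2]<190)&(rz>0)&(np.hypot(*(P[...,:2]-plane(305,207,150,K,R,t)[:2]).transpose(2,0,1))<155)))).astype(np.uint8)
cs=max(cv2.findContours(m2,0,1)[0],key=cv2.contourArea);(cx,cy),r=cv2.minEnclosingCircle(cs)
C=plane(cx,cy,103,K,R,t);print("stand enc",cx,cy,r,C.round(1),"R mm",r/517.9*(1728-103))
print("cake heights",np.percentile(P[...,2][c>0],[5,50,95]).round(),"plate z",np.median(P[...,2][m>0]))
a=P[c>0];(q,rr)=cv2.minEnclosingCircle(a[:,:2].astype(np.float32));print("cake top circ",q,rr)
# rim phase from contour
cp=plane(cs[:,0,0],cs[:,0,1],103,K,R,t)[:,:2]-C[:2]
rad=np.hypot(*cp.T);ang=np.arctan2(cp[:,1],cp[:,0]);print("rim r",rad.min(),rad.max())
# plates: gilt/white disc near (390,177)
z=P[...,2];pm=((rz>0)&(z>15)&(z<55)).astype(np.uint8);n,l,s,ce=cv2.connectedComponentsWithStats(pm)
for i in range(1,n):
    if s[i,4]>60:
        zz=z[l==i];k=cv2.minEnclosingCircle(P[l==i][:,:2].astype(np.float32));print(ce[i].round(),s[i,4],np.percentile(zz,[50,95]).round(),np.round(k[0]),round(k[1]))
x0,y0,s_=250,150,6
cv2.imwrite("pics/crop.png",cv2.resize(p[150:265,250:360,::-1],None,fx=5,fy=5,interpolation=2))
E
```

```text
stand enc 305.516845703125 207.0 44.52819061279297 [563.6  78.  103. ] R mm 139.7148286267399
cake heights [151. 155. 158.] plate z 103.06739885526017
cake top circ (564.8734130859375, 78.04704284667969) 75.22126770019531
rim r 109.63233613614972 140.0052551815696
[426. 105.] 1566 [35. 42.] [ 902. -330.] 89
[308. 119.] 2106 [36. 45.] [861.  64.] 86
[156. 165.] 1351 [48. 54.] [744. 617.] 140
[495. 158.] 93 [34. 53.] [ 727. -570.] 61
[390. 177.] 2130 [37. 44.] [ 662. -200.] 86
[508. 217.] 203 [35. 54.] [ 520. -590.] 80
[122. 231.] 502 [23. 31.] [503. 679.] 143
[224. 234.] 146 [50. 54.] [487. 350.] 34
[146. 232.] 114 [27. 36.] [498. 605.] 20
[125. 237.] 116 [25. 33.] [485. 675.] 21
[379. 243.] 157 [49. 55.] [ 444. -158.] 34
[104. 242.] 119 [26. 36.] [470. 745.] 24
[260. 257.] 143 [49. 54.] [407. 232.] 34
[518. 281.] 235 [35. 53.] [ 302. -656.] 97
[408. 300.] 2228 [36. 44.] [ 258. -244.] 86
```

View pics/crop.png

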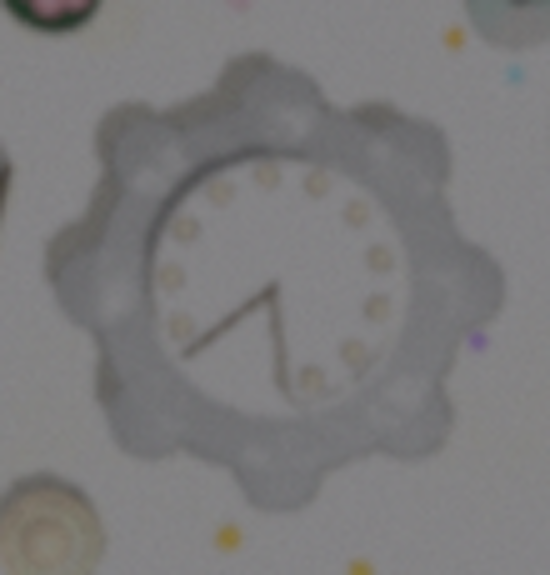

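The crop shows the gap between the sponge edges running from the cake centre at (272,288) to (185,355) and (287,390). The gap therefore points down-left, with a lobe at about (275,505). Next I'll get the phase precisely, check against the scene camera, and compute the first move.

```bash
cat >> m.py <<'E'
def phase(p,rz,K,R,t,C):
    "rim phase (mod 45) by 8th harmonic of the contour, gap direction from the sponge lines/missing top"
    P=cloud(rz,K,R,t);z=P[...,2];d=np.hypot(P[...,0]-C[0],P[...,1]-C[1])
    m=((rz>0)&(d<150)&(z>93)&(z<112)|((d<100)&(z>93))).astype(np.uint8)
    cs=max(cv2.findContours(m,0,1)[0],key=cv2.contourArea)
    q=plane(cs[:,0,0],cs[:,0,1],103,K,R,t)[:,:2]-C[:2]
    a=np.arctan2(q[:,1],q[:,0]);r=np.hypot(*q.T);g=np.linspace(-np.pi,np.pi,720,endpoint=False);o=np.argsort(a)
    f=np.fft.fft(np.interp(g,a[o],r[o],period=2*np.pi))
    lobe=(np.degrees(-np.angle(f[8]))/8+180)%45    # angle of a lobe
    k=(rz>0)&(d>25)&(d<58)&(z<130)&(z>93); an=np.arctan2(P[...,1]-C[1],P[...,0]-C[0])[k]
    gap=np.degrees(np.angle(np.exp(1j*an).mean())) if k.sum() else None
    return lobe,gap,k.sum()
E
python3 - <<'E'
from m import *
C=np.array([564,78]);PL=np.array([662,-200])
d=np.load("top0.npz");D=[d[k] for k in("p","rz","K","R","t")]
print("lobe mod45, gap dir, n",phase(*D,C)); 
for uv in((357,142),(169,214),(255,138)): print(uv,plane(*uv,190,*D[2:]).round())
K,R,t=D[2:]
l=[plane(250+u/5,150+v/5,103 if 0 else 158,K,R,t) for u,v in((272,288),(185,355),(287,390))]
b=[np.degrees(np.arctan2(*(x-l[0])[[1,0]])) for x in l[1:]];print("edges",b)
e=np.load("scene0.npz");P=cloud(e["rz"],e["K"],e["R"],e["t"]);z=P[...,2];dd=np.hypot(*(P[...,:2]-C).transpose(2,0,1))
k=(e["rz"]>0)&(dd<85)&(z>140)&(z<180);print("scene cake top",np.percentile(z[k],[50,98]),cv2.minEnclosingCircle(P[k][:,:2].astype(np.float32)))
k=(e["rz"]>0)&(dd<150)&(dd>95)&(z>98)&(z<110);print("scene plate z",np.median(z[k]),"rmax",np.percentile(dd[k],99))
k=(e["rz"]>0)&(np.hypot(*(P[...,:2]-PL).transpose(2,0,1))<110)&(z>15)&(z<55);print("scene plates",np.percentile(z[k],95),cv2.minEnclosingCircle(P[k][:,:2].astype(np.float32)))
o=monitor.get_obs();r=PL-C;print("target",np.degrees(np.arctan2(r[1],r[0])),np.hypot(*r))
E
```

```text
lobe mod45, gap dir, n (np.float64(43.590644884148446), np.float64(154.34639277095312), np.int64(151))
(357, 142) [750. -84. 190.]
(169, 214) [547. 480. 190.]
(255, 138) [769. 222. 190.]
edges [np.float64(126.35605419751282), np.float64(-172.87919831799758)]
scene cake top [157.25341    165.80016252] ((564.6596069335938, 77.51071166992188), 78.58345031738281)
scene plate z 102.28478728451726 rmax 139.00836064634416
scene plates 40.97532163682515 ((659.3605346679688, -199.3241729736328), 87.08647155761719)
target -70.5815292579389 294.76770515102226
```

>>> {"name": "servo_tool", "arguments": {
  "dp": [
    [0.037,-0.044,0],
    [0.073,-0.088,0],
    [0.11,-0.132,0],
    [0.147,-0.176,0],
    [0.184,-0.22,0],
    [0.22,-0.264,0],
    [0.257,-0.308,0],
    [0.294,-0.352,0],
    [0.33,-0.396,0],
    [0.36,-0.432,0]
  ],
  "twist": [
    [0,0,-0.09],
    [0,0,-0.18],
    [0,0,-0.27],
    [0,0,-0.36],
    [0,0,-0.45],
    [0,0,-0.54],
    [0,0,-0.63],
    [0,0,-0.72],
    [0,0,-0.81],
    [0,0,-0.915]
  ],
  "hand": [0,0,0,0,0,0,0,0,0,0]
}}

```text
time_s: 1.35
ee_pos: [372.1, -3.8, 231.0]
orientation: [[0.402, 0.915, 0.0], [0.915, -0.402, -0.0], [-0.0, 0.0, -1.0]]
force: [0.0, -0.2, -0.1]
opening: -0.3
grip_force: 0.0
```

```bash
cat > g.py <<'E'
from m import *
def go(x,y,z,xang):
    o=monitor.get_obs();A=np.array(o["orientation"]);print(o["time_s"],np.round(o["ee_pos"],1),"xang",np.degrees(np.arctan2(A[1,0],A[0,0])).round(1),"zdown",A[:,2].round(3),"F",np.round(o["force"],2),"open",o["opening"])
    T=np.c_[[np.cos(xang),np.sin(xang),0],[np.sin(xang),-np.cos(xang),0],[0,0,-1]]
    print("dp",(A.T@(np.array([x,y,z])-o["ee_pos"])).round(1),"twist",cv2.Rodrigues(A.T@T)[0].ravel().round(3),"j",np.round(o["joints"],2))
E
python3 -c "
from g import *
go(439.8,133.3,230,np.radians(66))"
```

```text
1.35 [372.1  -3.8 231. ] xang 66.3 zdown [ 0. -0. -1.] F [ 0.03 -0.25 -0.1 ] open -0.3005669976417593
dp [152.8   6.8   1. ] twist [0.    0.    0.005] j [-0.19 -0.35 -0.25  1.67 -0.    1.79]
```

>>> {"name": "servo_tool", "arguments": {
  "dp": [
    [0.04,0.001,0],
    [0.09,0.003,0],
    [0.135,0.004,0],
    [0.153,0.004,0.01],
    [0.153,0.004,0.04],
    [0.153,0.004,0.075],
    [0.153,0.004,0.1],
    [0.153,0.004,0.115],
    [0.153,0.004,0.115],
    [0.153,0.004,0.115]
  ],
  "twist": [
    [0,0,0.005],
    [0,0,0.005],
    [0,0,0.005],
    [0,0,0.005],
    [0,0,0.005],
    [0,0,0.005],
    [0,0,0.005],
    [0,0,0.005],
    [0,0,0.005],
    [0,0,0.005]
  ],
  "hand": [0,0,0,0,0,0,0,0,0,0]
}}

```text
time_s: 2.6
ee_pos: [438.3, 132.1, 117.4]
orientation: [[0.412, 0.911, 0.002], [0.911, -0.412, 0.0], [0.001, 0.001, -1.0]]
force: [0.4, -0.3, -0.9]
opening: -0.4
grip_force: 0.0
```

```bash
python3 -c "
from g import *
go(439.8,133.3,94,np.radians(66))
p=cap('wrist')[0];q=cap('scene')[0]
cv2.imwrite('pics/w1.png',p[...,::-1])"
```

```text
2.6 [438.3 132.1 117.4] xang 65.7 zdown [ 0.002  0.    -1.   ] F [ 0.36 -0.27 -0.93] open -0.4112519919190629
dp [ 1.7  0.8 23.4] twist [ 0.001 -0.001 -0.005] j [ 0.15 -0.12 -0.29  1.4  -0.    2.14]
```

View pics/w1.png

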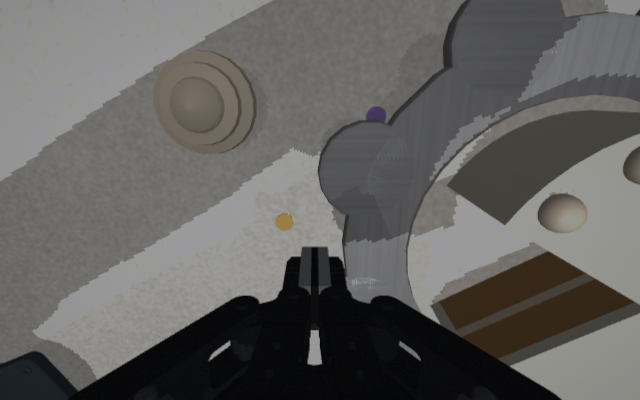

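The wrist view shows the closed fingers at about (315,260), just outside the rim floor (edge at column 345) and between lobes. The gap is at the right, at about (560,290). Descending and starting to follow the rim.

>>> {"name": "servo_tool", "arguments": {
  "dp": [
    [0.001,0,0.008],
    [0.001,0,0.016],
    [0.001,0,0.023],
    [0.001,0,0.023]
  ],
  "twist": [
    [0,0,0],
    [0,0,0],
    [0,0,0],
    [0,0,0]
  ],
  "hand": [0,0,0,0]
}}

```text
time_s: 3.2
ee_pos: [437.2, 133.0, 92.1]
orientation: [[0.411, 0.911, -0.002], [0.911, -0.411, -0.0], [-0.001, -0.002, -1.0]]
force: [0.5, -0.4, 1.0]
opening: -0.2
grip_force: 0.0
```

```bash
python3 -c "
from g import *
go(439.8,133.3,94,np.radians(66))
for i in range(1,11):
    d=.03*i; print([round(-.1365*np.sin(d),4),round(.1365*(1-np.cos(d)),4)],end=' ')
"
```

```text
3.2 [437.2 133.   92.1] xang 65.7 zdown [-0.002 -0.    -1.   ] F [ 0.47 -0.43  0.98] open -0.2232576791919157
dp [ 1.4  2.2 -1.9] twist [-0.002  0.001 -0.005] j [ 0.15 -0.11 -0.33  1.35  0.    2.14]
[np.float64(-0.0041), np.float64(0.0001)] [np.float64(-0.0082), np.float64(0.0002)] [np.float64(-0.0123), np.float64(0.0006)] [np.float64(-0.0163), np.float64(0.001)] [np.float64(-0.0204), np.float64(0.0015)] [np.float64(-0.0244), np.float64(0.0022)] [np.float64(-0.0285), np.float64(0.003)] [np.float64(-0.0324), np.float64(0.0039)] [np.float64(-0.0364), np.float64(0.0049)] [np.float64(-0.0403), np.float64(0.0061)]
```

>>> {"name": "servo_tool", "arguments": {
  "dp": [
    [-0.004,0.001,-0.001],
    [-0.008,0.001,-0.001],
    [-0.012,0.0015,-0.001],
    [-0.016,0.002,-0.001],
    [-0.02,0.0025,-0.001],
    [-0.0245,0.003,-0.001],
    [-0.0285,0.004,-0.001],
    [-0.0325,0.005,-0.001],
    [-0.0365,0.006,-0.001],
    [-0.0405,0.007,-0.001]
  ],
  "twist": [
    [0,0,-0.03],
    [0,0,-0.06],
    [0,0,-0.09],
    [0,0,-0.12],
    [0,0,-0.15],
    [0,0,-0.18],
    [0,0,-0.21],
    [0,0,-0.24],
    [0,0,-0.27],
    [0,0,-0.3]
  ],
  "hand": [0,0,0,0,0,0,0,0,0,0]
}}

```text
time_s: 4.45
ee_pos: [427.9, 93.4, 94.5]
orientation: [[0.123, 0.992, 0.0], [0.992, -0.123, 0.001], [0.001, 0.0, -1.0]]
force: [0.7, 0.0, -0.6]
opening: 0.2
grip_force: 0.2
```

```bash
cat > s.py <<'E'
from g import *
C=np.array([564,78]);o=monitor.get_obs();v=np.array(o["ee_pos"])[:2]-C
f=np.degrees(np.arctan2(v[1],v[0]))%360;print("phi",f.round(1),"r",np.hypot(*v).round(1))
D=cap("top");print("phase",phase(*D,C))
go(*(C+136.5*v/np.hypot(*v)),93,np.radians(f-90))
E
python3 s.py
```

```text
phi 173.5 r 136.9
phase (np.float64(9.88227128574951), np.float64(165.314157017817), np.int64(155))
4.5 [427.8  92.9  94.5] xang 83.0 zdown [ 0. -0. -1.] F [ 0.44  0.13 -1.46] open 0.046153439458181296
dp [0.5 0.5 1.5] twist [ 0.    0.   -0.01] j [ 0.06 -0.17 -0.38  1.36 -0.    1.75]
```

>>> {"name": "servo_tool", "arguments": {
  "dp": [
    [-0.004,0,0.001],
    [-0.008,0,0.001],
    [-0.0125,0.0005,0.001],
    [-0.0165,0.001,0.001],
    [-0.0205,0.0015,0.001],
    [-0.0245,0.002,0.001],
    [-0.0285,0.003,0.001],
    [-0.0325,0.004,0.001],
    [-0.0365,0.005,0.001],
    [-0.0405,0.006,0.001]
  ],
  "twist": [
    [0,0,-0.03],
    [0,0,-0.06],
    [0,0,-0.09],
    [0,0,-0.12],
    [0,0,-0.15],
    [0,0,-0.18],
    [0,0,-0.21],
    [0,0,-0.24],
    [0,0,-0.27],
    [0,0,-0.3]
  ],
  "hand": [0,0,0,0,0,0,0,0,0,0]
}}

```text
time_s: 5.75
ee_pos: [428.9, 52.5, 93.5]
orientation: [[-0.176, 0.984, 0.0], [0.984, 0.176, 0.0], [0.0, 0.0, -1.0]]
force: [-0.3, -0.1, -0.4]
opening: -0.2
grip_force: 0.2
```

```bash
python3 s.py
```

```text
phi 190.7 r 137.5
phase (np.float64(25.755496483840545), np.float64(-176.444060183873), np.int64(157))
5.8 [429.   52.   93.5] xang 100.1 zdown [ 0. -0. -1.] F [-0.12  0.19  0.54] open 0.05736398941715738
dp [0.5 1.  0.5] twist [ 0.    0.   -0.01] j [-0.03 -0.18 -0.39  1.36 -0.    1.36]
```

>>> {"name": "servo_tool", "arguments": {
  "dp": [
    [-0.004,0.0005,0],
    [-0.008,0.001,0],
    [-0.0125,0.0015,0],
    [-0.0165,0.002,0],
    [-0.0205,0.0025,0],
    [-0.0245,0.003,0],
    [-0.0285,0.004,0],
    [-0.0325,0.005,0],
    [-0.0365,0.006,0],
    [-0.0405,0.007,0]
  ],
  "twist": [
    [0,0,-0.03],
    [0,0,-0.06],
    [0,0,-0.09],
    [0,0,-0.12],
    [0,0,-0.15],
    [0,0,-0.18],
    [0,0,-0.21],
    [0,0,-0.24],
    [0,0,-0.27],
    [0,0,-0.3]
  ],
  "hand": [0,0,0,0,0,0,0,0,0,0]
}}

```text
time_s: 7.05
ee_pos: [442.7, 13.9, 93.4]
orientation: [[-0.459, 0.889, -0.0], [0.889, 0.459, 0.0], [0.0, 0.0, -1.0]]
force: [0.4, 1.3, -0.1]
opening: 0.1
grip_force: 0.2
```

>>> {"name": "servo_tool", "arguments": {
  "dp": [
    [-0.004,0,0],
    [-0.008,0,0],
    [-0.0125,0.0005,0],
    [-0.0165,0.001,0],
    [-0.0205,0.0015,0],
    [-0.0245,0.002,0],
    [-0.0285,0.003,0],
    [-0.0325,0.004,0],
    [-0.0365,0.005,0],
    [-0.0405,0.006,0]
  ],
  "twist": [
    [0,0,-0.03],
    [0,0,-0.06],
    [0,0,-0.09],
    [0,0,-0.12],
    [0,0,-0.15],
    [0,0,-0.18],
    [0,0,-0.21],
    [0,0,-0.24],
    [0,0,-0.27],
    [0,0,-0.3]
  ],
  "hand": [0,0,0,0,0,0,0,0,0,0]
}}

```text
time_s: 8.3
ee_pos: [466.8, -19.7, 93.3]
orientation: [[-0.702, 0.712, -0.0], [0.712, 0.702, 0.0], [0.0, 0.0, -1.0]]
force: [-0.4, 0.8, 0.8]
opening: 0.2
grip_force: 0.2
```

```bash
python3 s.py
```

```text
phi 225.1 r 137.8
phase (np.float64(16.063750853678187), np.float64(-140.06886153720362), np.int64(155))
8.35 [467.2 -20.2  93.3] xang 134.6 zdown [ 0.001 -0.001 -1.   ] F [-0.14  0.02 -0.88] open -0.36046750106463793
dp [0.6 1.3 0.3] twist [ 0.     0.001 -0.01 ] j [-0.19 -0.09 -0.31  1.35 -0.    0.61]
```

>>> {"name": "servo_tool", "arguments": {
  "dp": [
    [-0.004,0.0005,0],
    [-0.008,0.001,0],
    [-0.0125,0.0015,0],
    [-0.0165,0.002,0],
    [-0.0205,0.0025,0],
    [-0.0245,0.003,0],
    [-0.0285,0.004,0],
    [-0.0325,0.005,0],
    [-0.0365,0.006,0],
    [-0.0405,0.007,0]
  ],
  "twist": [
    [0,0,-0.03],
    [0,0,-0.06],
    [0,0,-0.09],
    [0,0,-0.12],
    [0,0,-0.15],
    [0,0,-0.18],
    [0,0,-0.21],
    [0,0,-0.24],
    [0,0,-0.27],
    [0,0,-0.3]
  ],
  "hand": [0,0,0,0,0,0,0,0,0,0]
}}

```text
time_s: 9.6
ee_pos: [500.3, -43.6, 93.3]
orientation: [[-0.881, 0.473, 0.0], [0.473, 0.881, 0.0], [-0.0, 0.0, -1.0]]
force: [-0.1, 0.8, -0.3]
opening: 0.3
grip_force: 0.2
```

>>> {"name": "servo_tool", "arguments": {
  "dp": [
    [-0.004,0,0],
    [-0.008,0,0],
    [-0.0125,0.0005,0],
    [-0.0165,0.001,0],
    [-0.0205,0.0015,0],
    [-0.0245,0.002,0],
    [-0.0285,0.003,0],
    [-0.0325,0.004,0],
    [-0.0365,0.005,0],
    [-0.0405,0.006,0]
  ],
  "twist": [
    [0,0,-0.03],
    [0,0,-0.06],
    [0,0,-0.09],
    [0,0,-0.12],
    [0,0,-0.15],
    [0,0,-0.18],
    [0,0,-0.21],
    [0,0,-0.24],
    [0,0,-0.27],
    [0,0,-0.3]
  ],
  "hand": [0,0,0,0,0,0,0,0,0,0]
}}

```text
time_s: 10.85
ee_pos: [538.7, -57.5, 93.3]
orientation: [[-0.981, 0.192, -0.0], [0.192, 0.981, 0.0], [0.0, 0.0, -1.0]]
force: [-0.8, 0.7, 0.0]
opening: -0.2
grip_force: 0.2
```

```bash
python3 s.py
```

```text
phi 259.4 r 137.9
phase (np.float64(5.107976425026834), np.float64(-104.16266074218191), np.int64(143))
10.9 [539.3 -57.7  93.3] xang 169.0 zdown [ 0.001 -0.    -1.   ] F [0.5  0.65 0.52] open -0.022861885459263404
dp [0.6 1.4 0.3] twist [-0.     0.001 -0.008] j [-0.23  0.11 -0.11  1.35 -0.   -0.04]
```

>>> {"name": "servo_tool", "arguments": {
  "dp": [
    [-0.004,0.0005,0],
    [-0.008,0.001,0],
    [-0.0125,0.0015,0],
    [-0.0165,0.002,0],
    [-0.0205,0.0025,0],
    [-0.0245,0.003,0],
    [-0.0285,0.004,0],
    [-0.0325,0.005,0],
    [-0.0365,0.006,0],
    [-0.0405,0.007,0]
  ],
  "twist": [
    [0,0,-0.03],
    [0,0,-0.06],
    [0,0,-0.09],
    [0,0,-0.12],
    [0,0,-0.15],
    [0,0,-0.18],
    [0,0,-0.21],
    [0,0,-0.24],
    [0,0,-0.27],
    [0,0,-0.3]
  ],
  "hand": [0,0,0,0,0,0,0,0,0,0]
}}

```text
time_s: 12.15
ee_pos: [579.8, -58.3, 93.3]
orientation: [[-0.994, -0.107, -0.0], [-0.107, 0.994, 0.0], [0.0, 0.0, -1.0]]
force: [0.0, -0.5, 0.2]
opening: -0.3
grip_force: 0.2
```

>>> {"name": "servo_tool", "arguments": {
  "dp": [
    [-0.004,0,0],
    [-0.008,0,0],
    [-0.0125,0.0005,0],
    [-0.0165,0.001,0],
    [-0.0205,0.0015,0],
    [-0.0245,0.002,0],
    [-0.0285,0.003,0],
    [-0.0325,0.004,0]
  ],
  "twist": [
    [0,0,-0.03],
    [0,0,-0.06],
    [0,0,-0.09],
    [0,0,-0.12],
    [0,0,-0.15],
    [0,0,-0.18],
    [0,0,-0.21],
    [0,0,-0.24]
  ],
  "hand": [0,0,0,0,0,0,0,0]
}}

```text
time_s: 13.15
ee_pos: [611.7, -51.0, 93.3]
orientation: [[-0.94, -0.34, 0.0], [-0.34, 0.94, -0.0], [-0.0, -0.0, -1.0]]
force: [-0.2, -0.2, 0.2]
opening: -0.4
grip_force: 0.2
```

```bash
cat >> s.py <<'E'
cv2.imwrite("pics/t_%d.png"%(100*o["time_s"]),cv2.resize(D[0][90:290,200:460,::-1],None,fx=3,fy=3))
E
python3 s.py; ls pics
```

```text
phi 290.3 r 137.6
phase (np.float64(35.29386516820148), np.float64(-72.55292946993086), np.int64(137))
13.2 [612.3 -50.8  93.3] xang -160.1 zdown [ 0.001  0.    -1.   ] F [ 0.33  0.71 -0.47] open 0.06854197107781673
dp [0.6 1.1 0.3] twist [-0.     0.001 -0.007] j [-0.19  0.29  0.1   1.38  0.   -0.54]
crop.png
scene0.png
t_1315.png
top0.png
w1.png
```

View pics/t_1315.png

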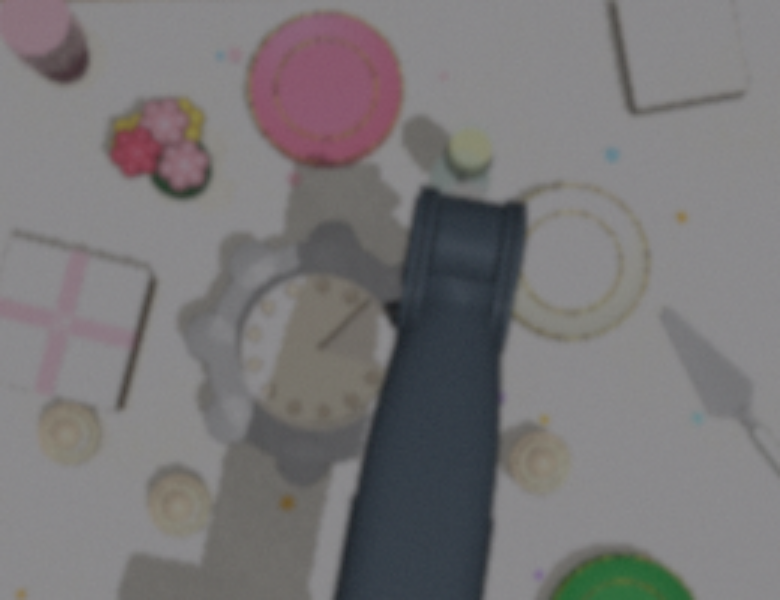

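The view shows the upper gap edge running from (318,348) to (370,298), about -46° in world terms. That puts the gap near -76°, against a target of -70.6°, so about 0.095 rad more is needed.

>>> {"name": "servo_tool", "arguments": {
  "dp": [
    [-0.0035,0,0],
    [-0.007,0,0],
    [-0.01,0.0005,0],
    [-0.013,0.0005,0],
    [-0.013,0.0005,0],
    [-0.013,0.0005,0]
  ],
  "twist": [
    [0,0,-0.025],
    [0,0,-0.05],
    [0,0,-0.075],
    [0,0,-0.095],
    [0,0,-0.095],
    [0,0,-0.095]
  ],
  "hand": [0,0,0,0,0,0]
}}

```text
time_s: 13.95
ee_pos: [623.6, -46.1, 93.4]
orientation: [[-0.905, -0.426, 0.0], [-0.426, 0.905, 0.0], [-0.0, 0.0, -1.0]]
force: [0.0, 0.1, -0.6]
opening: -0.3
grip_force: 0.0
```

```bash
python3 s.py
```

```text
phi 295.7 r 137.7
phase (np.float64(42.01452917681223), np.float64(-67.4304402576728), np.int64(136))
14.0 [623.5 -46.1  93.3] xang -154.8 zdown [ 0.  0. -1.] F [ 0.05 -0.67 -0.18] open 0.08093303540359295
dp [-0.1  1.2  0.3] twist [ 0.     0.    -0.008] j [-0.18  0.32  0.14  1.39  0.   -0.62]
```

>>> {"name": "servo_tool", "arguments": {
  "dp": [
    [0.003,-0.001,0],
    [0.005,-0.003,0],
    [0.005,-0.005,-0.01],
    [0.005,-0.005,-0.03],
    [0.005,-0.005,-0.06],
    [0.005,-0.005,-0.1],
    [0.005,-0.005,-0.14],
    [0.005,-0.005,-0.17],
    [0.005,-0.005,-0.17]
  ],
  "twist": [
    [0,0,0],
    [0,0,0],
    [0,0,0],
    [0,0,0],
    [0,0,0],
    [0,0,0],
    [0,0,0],
    [0,0,0],
    [0,0,0]
  ],
  "hand": [0,0,0,0,0,0,0,0,0]
}}

```text
time_s: 15.12
ee_pos: [622.8, -53.3, 268.0]
orientation: [[-0.905, -0.426, 0.008], [-0.426, 0.905, -0.002], [-0.007, -0.005, -1.0]]
force: [-0.7, 0.2, -0.0]
opening: 0.1
grip_force: 0.0
```

```bash
python3 -c "
from g import *
go(340,-250,265,np.radians(-154.8))"
```

```text
15.125 [622.8 -53.3 268. ] xang -154.8 zdown [ 0.008 -0.002 -1.   ] F [-0.72  0.2  -0.01] open 0.08665421858566624
dp [339.7 -57.5   1.1] twist [-0.005  0.007  0.   ] j [-0.19  0.33  0.49  1.73 -0.   -0.63]
```

>>> {"name": "servo_tool", "arguments": {
  "dp": [
    [0.03,-0.005,0],
    [0.08,-0.013,0],
    [0.13,-0.022,0],
    [0.18,-0.03,0],
    [0.23,-0.039,0],
    [0.28,-0.047,0],
    [0.32,-0.054,0],
    [0.34,-0.057,0],
    [0.34,-0.057,0]
  ],
  "twist": [
    [0,0,0],
    [0,0,0],
    [0,0,0],
    [0,0,0],
    [0,0,0],
    [0,0,0],
    [0,0,0],
    [0,0,0],
    [0,0,0]
  ],
  "hand": [0,0,0,0,0,0,0,0,0]
}}

```text
time_s: 16.25
ee_pos: [336.7, -249.6, 262.4]
orientation: [[-0.906, -0.423, -0.001], [-0.423, 0.906, 0.001], [0.0, 0.001, -1.0]]
force: [-0.4, 1.1, 0.1]
opening: 0.0
grip_force: 0.0
```

```bash
python3 s.py; ls -t pics|head -1; cat > fin.py <<'E'
from m import *
p,rz,K,R,t=cap("top");P,m,c=meas(p,rz,K,R,t)
m2=((rz>0)&(P[...,2]>93)&(P[...,2]<190)&(np.hypot(*(P[...,:2]-[564,78]).transpose(2,0,1))<155)).astype(np.uint8)
cs=max(cv2.findContours(m2,0,1)[0],key=cv2.contourArea);(x,y),r=cv2.minEnclosingCircle(cs);print("stand",plane(x,y,103,K,R,t).round(1))
print("cake",cv2.minEnclosingCircle(P[c>0][:,:2].astype(np.float32)))
k=(rz>0)&(np.hypot(*(P[...,:2]-[662,-200]).transpose(2,0,1))<110)&(P[...,2]>15)&(P[...,2]<55);print("plates",cv2.minEnclosingCircle(P[k][:,:2].astype(np.float32)))
cv2.imwrite("pics/fin.png",cv2.resize(p[100:280,200:450,::-1],None,fx=3,fy=3))
E
python3 fin.py
```

```text
phi 235.2 r 398.7
phase (np.float64(41.1063866913633), np.float64(-67.33083068253465), np.int64(136))
16.3 [ 337.4 -249.2  262.5] xang -154.9 zdown [-0.     0.001 -1.   ] F [-0.53  0.18 -0.81] open -0.13312538515268774
dp [-225.9  131.3  169.7] twist [ 1.000e-03 -0.000e+00  1.045e+00] j [-0.8  -0.21 -0.08  1.7   0.   -1.24]
t_1625.png
stand [562.9  78.  103. ]
cake ((564.8193969726562, 78.01464080810547), 75.17749786376953)
plates ((661.8599853515625, -199.78883361816406), 85.89353942871094)
```

View pics/fin.png

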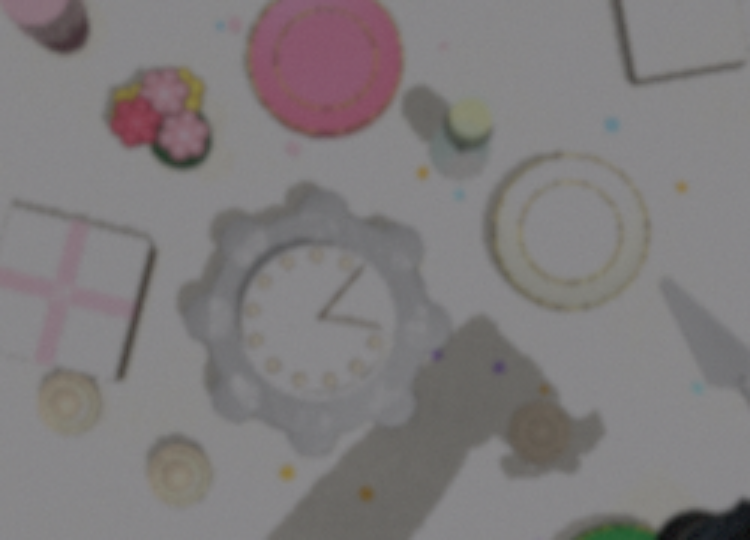

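The gap edges run from the apex at (320,318) to (362,267) and (380,327), so the middle points at about -69° to -71°. The target is -70.6°, toward the plates at (570,230). The stand and plates haven't moved and the hand is clear.

```bash
python3 -c "
from h import *
print(order.sign_off())"
```

```text
the job is handed in; nothing more can be done
None
```

I turned the cake about 133° with the finger following the rim, so the gap now points at the plate stack within about 2° by camera. The stand and plates measure where they were, the hand is clear, and I've handed the job in, but no verdict was shown.

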